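# Drive the cast plug out of the mould with the ejector rod

### The job

Take the ejector rod out of its wooden block, put it down through the bore of the aluminium mould and drive the seated plug out into the catch cup below until you feel it bottom there; press it home with about 20 N for a moment, and never push on plug or mould with more than 40 N, or the casting chips. Then stand the rod back upright in its wooden block, flange down on the wood, and leave the vases and other things on the bench where they are.

Things in the scene. Friction and masses are not known exactly. Their poses are not given: they have to be found in the camera images.
- rod_grip (a point): Middle of the ribbed blue handle (22 mm diameter, 46 mm tall) of the steel ejector rod, 114 mm above the rod's tip. Under the handle is a dark flange, 34 mm across and 6 mm thick, on which the fingertips can bear when pushing; under that a shaft 12 mm in diameter, 85 mm long. About 0.22 kg; it stands upright in the wooden block at the start.
- rod_tip (a point): Lower end of the ejector rod's shaft, on its axis (the last 4 mm taper to 8 mm diameter); z points up along the rod to the handle.
- ejector_rod: The ejector rod; origin at the shaft's tip, z along the rod towards the handle.
- bore_mouth (a point): Centre of the bore in the top face of the aluminium mould block (80x112x40 mm), 125 mm above the bench; z up. Vertical bore: a guide hole 14 mm in diameter for the first 12 mm (mouth bevelled 4 mm), then 24 mm in diameter through the rest, where the plug sits. Underside of the mould: 40 mm below this point.
- ejector_stand: Fixed stand with the mould block (base 110x140 mm); origin on the bench under the bore, z up, longer side along y. A brass catch cup stands under the bore; its height is set by a screw and is not measured: its pad stops the plug when the plug's top is anywhere from 46 to 64 mm below the bore's mouth.
- plug: Orange cast plug, 22 mm in diameter, 24 mm high, tight in the mould's bore; origin at the centre of its underside, at the start level with the mould's underside or up to 4 mm below. It slides only straight down, with a drag of about 8 N all the way through mould and lined catch cup, stays where it is left, and stops hard on the cup's pad.
- plug_top (a point): Centre of the plug's flat top face, 24 mm above its underside; at the start 16 to 20 mm below the bore's mouth.
- rod_block: Fixed wooden block, 75x75x90 mm, in which the ejector rod stands; a vertical hole 16 mm in diameter right through its centre, bevelled 3 mm at the top; the rod's flange rests on its top face, so that the tip is then 5 mm above the bench. Origin on the bench, on the hole's axis.
- vase_a: Bystander: tall cast cream vase, about 100x140x203 mm; origin under its centre.
- vase_b: Bystander: tall cast cream vase, about 99x133x209 mm; origin under its centre.
- dowel_tub: Bystander: small white tub of wooden dowels, 71 mm across, 52 mm high; origin under its centre.
- cone: Bystander: small cream cast cone, 38 mm across, 62 mm high; origin under its centre.
- sanding_block: Bystander: brown wooden sanding block, 60x114x26 mm; origin under its centre.

How it is judged:
On the way, in this order (a step that is already met when the one before it is completed fails the run):
1. the ejector rod's tip is inside the bore of the mould (z of rod_tip in the frame of bore_mouth below -0.01 m and horizontal distance between rod_tip and bore_mouth below 0.004 m), for 0.1 s.
2. the plug is below the mould and pressed home on the catch cup's pad by the rod with at least 14 N (z of plug_top in the frame of bore_mouth below -0.044 m and contact force between ejector_rod and plug above 14 N), for 0.2 s.
At the end, for the whole second after the job is handed in: The plug is out of the mould (its top at least 44 mm below the bore's mouth), having been pressed home on the pad; the ejector rod stands at rest and released in its wooden block, tip within 6 mm of the hole's axis and less than 12 mm above the bench, tilted less than 0.1 rad (z of plug_top in the frame of bore_mouth below -0.044 m and z of rod_tip in the frame of rod_block below 0.012 m and horizontal distance between rod_tip and rod_block below 0.006 m and angle between ejector_rod's own z axis and vertical below 0.1 rad and linear speed of ejector_rod below 0.02 m/s); the robot touches nothing.
It fails at once if the ejector rod pushes on the plug or the mould with more than 40 N (contact force between ejector_rod and ejector_stand above 40 N).
It fails at once if a bystander (vase, tub, cone or sanding block) is moved more than 30 mm (distance of any of vase_a, vase_b, dowel_tub, cone, sanding_block from where it was at the start of the episode above 0.03 m).
It also fails if it takes over 64 s, if anything falls off the work surface, if the arm or the gripper's body presses on something with over 40 N, if the wrist force passes 120 N, or if a joint passes its speed limit or range.

### The arm

A 6-joint arm with a two-finger parallel gripper is mounted at the origin on a cart in front of the work surface, level with it; the furniture and walls round the work are solid. World frame = base frame: x ahead of the robot, y to its left, z up, the work surface at z = 0. Lengths are in m, angles in rad, forces in N, time in s.
With the tool pointing down it reaches from about 0.3 to 0.825 m from the base axis. Payload 5.4 kg.
Tool frame: the origin (TCP) lies at the very end of the fingers, on their centre line; the grasp point (between the pads) lies 19 mm behind it; z points along the fingers, x is the direction in which the jaws open and shut, and the axes are right-handed (so a half turn about z gives the same grasp; the last joint's range is limited). The gripper opens to 92 mm and grips with 3 to 60 N. Pads are 20 mm wide; open, the fingers measure 128 mm over their backs; the gripper's body (75 mm by 189 mm) begins 69 mm behind the grasp point.
Start: joints at [1.017, 0.158, 1.597, -0, 1.386, -0.21], TCP at [0.194, 0.541, 0.215] pointing down, gripper open.
Joint ranges: [-2.91, 2.91], [-0.94, 2.29], [0.18, 2.7], [-1.29, 4.43], [0.17, 2.64], [-3, 3]. Speed limits (rad/s): [2.57, 2.57, 3.14, 3.14, 3.14, 3.14].

### API

Orientations are given as a rotation vector (axis times angle).
In Python, from workcell import bot gives the robot as it stands. Calls block until the motion is done:
- bot.goto(position, orientation): joint-space move of the TCP to a pose.
- bot.line_to(position, rot=None, max_speed=0.15): straight line of the TCP; rot=None keeps the orientation; max_speed is the mean speed in m/s.
- bot.set_joints(angles): joint-space move.
- bot.set_gripper(opening, newtons=None): opening from 0.0 (shut) to 1.0 (fully open); newtons is the grip in N (None keeps the last); returns when the fingers have stopped.
- bot.hold(seconds).
- bot.inverse_kinematics(position, orientation): joint angles nearest the present ones, or None.
- bot.read_camera(name): name is "scene" or "top" or "wrist"; returns a dict with "pixels" (400x640x3 uint8, blue, green, red), "fx", "fy", "cx", "cy" (pixels), "R" (3x3) and "t" (3): a world point X has camera coordinates R X + t. Camera axes: x right, y down, z forward; pixel columns grow to the right and rows downward; lengths in m; the calibration is good to about 2 mm. A picture is of the moment at which its call begins. There is no depth.
A pose or a line that the arm cannot do raises bot.MotionError and nothing moves.
- bot.job_done(): hands the job in, once; it reports no verdict.
Readings, each from a call of its own:
- bot.current_clock(): time.
- bot.current_joints(): joint angles.
- bot.current_joint_vel(): joint speeds.
- bot.current_effort(): joint torques, N m.
- bot.current_ee_pos(): TCP position.
- bot.current_tool_rot(): TCP orientation.
- bot.current_contact_force(): force on the tool from outside, world axes, zero at the start.
- bot.current_ft_torque(): the same for the moment, N m.
- bot.current_opening(): opening from 0.0 (shut) to 1.0 (fully open).
Only numpy, scipy, OpenCV 4.12 (cv2) and the standard library are available. Lean on these libraries where they do the work, as an engineer would, in place of code of your own. Each camera call takes 0.05 s, during which the arm holds its last target.

## Working session

There is one attempt and no reset: what is moved stays moved. The work goes in short steps, each a Python script; the robot and the scene stay as the last script left them, time stands still between calls to the robot, and variables do not carry over. Pictures are saved under pics/ and viewed, and the job is handed in when it is done.

```bash
ls; mkdir -p pics
python3 - <<'E'
from workcell import bot
import cv2
for n in ("scene","top","wrist"):
    c=bot.read_camera(n); cv2.imwrite(f"pics/{n}0.png",c["pixels"])
    print(n,c["fx"],c["cx"],c["cy"],c["R"],c["t"])
print(bot.current_clock(),bot.current_tool_rot(),bot.current_ee_pos(),bot.current_contact_force())
E
```

```text
pics
scene 368.46990958346265 323.4648701061042 208.4674523913038 [[ 0.7107095  -0.7033034   0.01601055]
 [-0.4769695  -0.49847156 -0.72389654]
 [ 0.5170997   0.5068436  -0.68972275]] [-0.43321203  0.35658659  1.06647474]
top 434.42445236452045 326.73253181812015 203.27936895990024 [[-0.00303729 -0.99998654  0.00420585]
 [-0.97879423  0.0021114  -0.20483505]
 [ 0.20482341 -0.0047388  -0.97878747]] [-0.00512347  0.5909918   1.22023405]
wrist 279.98382876438944 320.3050877504798 200.08956128840305 [[ 0.33764883  0.94126669 -0.00320672]
 [ 0.90897503 -0.3251767   0.26081509]
 [ 0.24445381 -0.09097874 -0.96538345]] [-0.57318427 -0.0297088   0.39063249]
0.15 [ 2.56819133e+00  1.80836723e+00 -2.10911415e-03] [0.19359207 0.5409227  0.21384078] [-0.16955951 -0.20281503  0.02746127]
```

View pics/scene0.png

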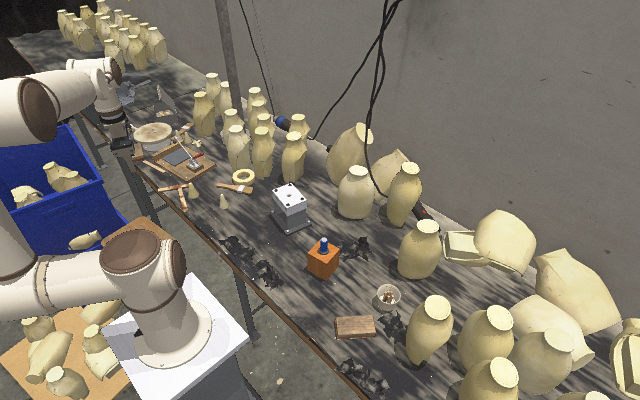

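View pics/top0.png

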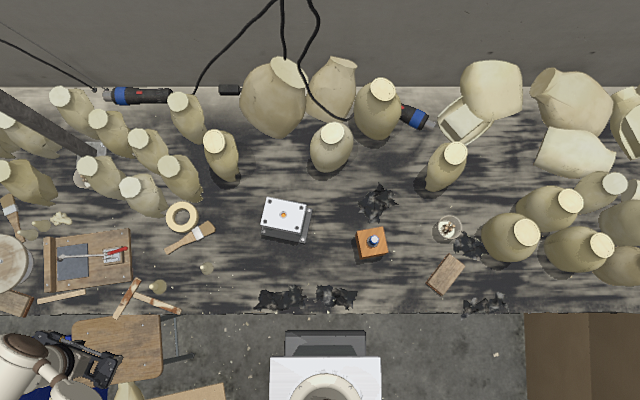

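View pics/wrist0.png

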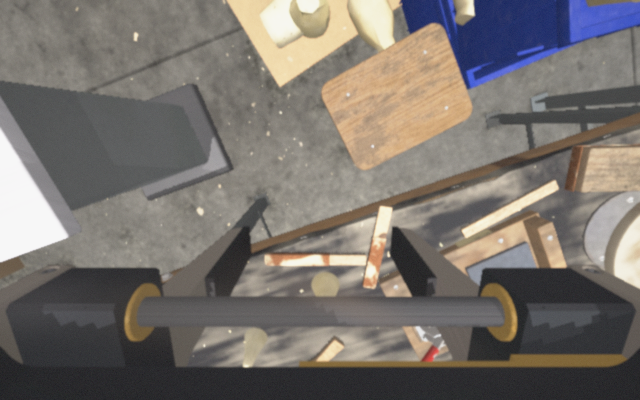

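The top view shows the mould at about (284,215) and the rod block at (372,243). The wrist camera is facing away from both. Next I'll zoom in on these and triangulate.

Run:
```python
import cv2,numpy as np
t=cv2.imread("pics/top0.png"); s=cv2.imread("pics/scene0.png")
a=cv2.resize(t[190:270,250:400],None,fx=5,fy=5,interpolation=cv2.INTER_CUBIC)
b=cv2.resize(s[175:285,260:350],None,fx=5,fy=5,interpolation=cv2.INTER_CUBIC)
cv2.imwrite("pics/topz.png",a);cv2.imwrite("pics/scz.png",b)
```

```text
(no output)
```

View pics/topz.png

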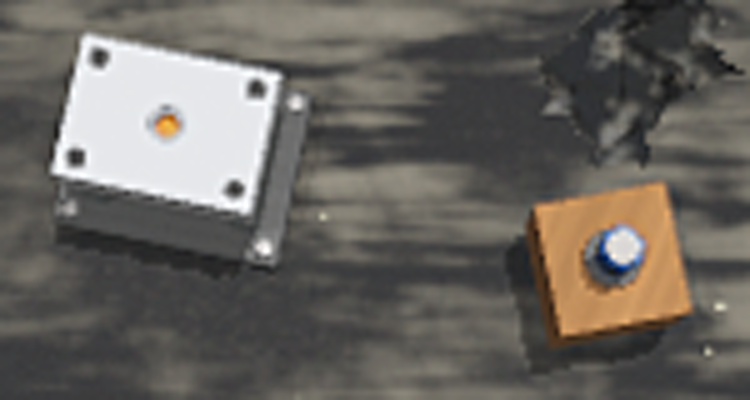

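View pics/scz.png

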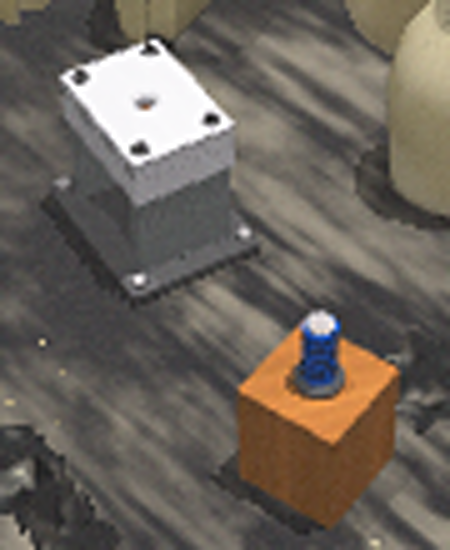

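Both views show the white mould face with its bore (top ≈(283,215), scene ≈(289,195)) and the blue handle on the orange block (top ≈(373,240), scene ≈(324,245)). I'll measure by masks.

```bash
cat > h.py <<'E'
import numpy as np,cv2
from workcell import bot
def ray(c,p):
    R=np.array(c["R"]);t=np.array(c["t"])
    d=R.T@np.array([(p[0]-c["cx"])/c["fx"],(p[1]-c["cy"])/c["fy"],1.]);return -R.T@t,d/np.linalg.norm(d)
def plane(c,p,z):
    o,d=ray(c,p);return o+d*(z-o[2])/d[2]
def tri(obs):
    A=np.zeros((3,3));b=np.zeros(3)
    for c,p in obs:
        o,d=ray(c,p);P=np.eye(3)-np.outer(d,d);A+=P;b+=P@o
    X=np.linalg.solve(A,b)
    return X,[np.linalg.norm(np.cross(X-ray(c,p)[0],ray(c,p)[1])) for c,p in obs]
def proj(c,X):
    v=np.array(c["R"])@X+np.array(c["t"]);return np.array([c["fx"]*v[0]/v[2]+c["cx"],c["fy"]*v[1]/v[2]+c["cy"]])
def biggest(m,near=None):
    n,l,st,ce=cv2.connectedComponentsWithStats(m.astype(np.uint8))
    if near is None: i=1+np.argmax(st[1:,4])
    else: i=1+np.argmin([np.hypot(*(ce[k]-near))-(0 if st[k,4]>8 else -1e4) for k in range(1,n)])
    return (l==i),ce[i],st[i]
def quad(m):
    h=cv2.convexHull(np.argwhere(m)[:,::-1].astype(np.int32).reshape(-1,1,2))
    for e in np.arange(0.5,15,.25):
        q=cv2.approxPolyDP(h,e,True)
        if len(q)<=4: return q.reshape(-1,2)
E
python3 - <<'E'
from h import *
cs={n:bot.read_camera(n) for n in("top","scene")}
roi={"top":((250,190,320,245),(340,215,400,270)),"scene":((265,175,315,245),(300,230,345,285))}
Q={};B={};H={}
for n,c in cs.items():
    im=c["pixels"].astype(int);hsv=cv2.cvtColor(c["pixels"],cv2.COLOR_BGR2HSV).astype(int)
    (x0,y0,x1,y1),(u0,v0,u1,v1)=roi[n]
    z=np.zeros(im.shape[:2],bool);z[y0:y1,x0:x1]=1
    thr=205 if n=="top" else 225
    m,ce,st=biggest(z&(im.min(2)>thr)); q=quad(m);print(n,"white",st,ce,q.tolist())
    Q[n]=q
    # hole: non white inside quad near center
    f=np.zeros(im.shape[:2],np.uint8);cv2.fillConvexPoly(f,q.astype(np.int32),1)
    dark=np.clip(225-im.min(2),0,None)*f
    g=np.array(ce); yy,xx=np.mgrid[:400,:640]; w=dark*(np.hypot(xx-g[0],yy-g[1])<6)
    B[n]=np.array([(w*xx).sum(),(w*yy).sum()])/w.sum();print("hole",B[n])
    z=np.zeros(im.shape[:2],bool);z[v0:v1,u0:u1]=1
    m,ce,st=biggest(z&(hsv[...,0]>100)&(hsv[...,0]<130)&(hsv[...,1]>110)&(hsv[...,2]>40));print("blue",ce,st)
    # white cap: top of handle
    m2,ce2,st2=biggest(z&(im.min(2)>130)&(hsv[...,1]<60),np.array(ce));print("cap",ce2,st2);H[n]=ce2
    m,ce,st=biggest(z&(hsv[...,0]<20)&(hsv[...,1]>90));print("block",ce,st,quad(m).tolist())
print("bore",tri([(cs[n],B[n]) for n in cs]))
print("cap",tri([(cs[n],H[n]) for n in cs]))
for n in cs:
    print(n,[plane(cs[n],p,.125).round(4).tolist() for p in Q[n]],plane(cs[n],B[n],.125).round(4),plane(cs[n],H[n],.148).round(4))
E
```

```text
top white [ 261  197   45   35 1006] [282.69085487 214.43936382] [[305, 205], [299, 231], [261, 224], [267, 197]]
hole [282.86570808 214.24145415]
blue [371.5        241.22222222] [369 236   7   9  18]
cap [374.29545455 238.63636364] [371 235   8   8  44]
block [370.84173669 242.71568627] [355 226  34  34 714] [[388, 252], [360, 259], [357, 231], [382, 226]]
scene white [273 183  33  25 389] [288.71979434 194.84832905] [[305, 199], [287, 207], [273, 190], [291, 183]]
hole [288.56773399 195.28694581]
blue [323.51515152 246.04545455] [320 239   8  13  66]
cap [323.5 239. ] [321 237   6   5  22]
block [322.91145218 260.53010626] [307 240  33  41 847] [[339, 249], [327, 279], [308, 270], [319, 240]]
bore (array([0.54727786, 0.11715916, 0.1172144 ]), [np.float64(0.0010104304638513958), np.float64(0.0010104304638514161)])
cap (array([ 0.47488976, -0.13452046,  0.14144964]), [np.float64(0.0010890170106950957), np.float64(0.0010890170106951358)])
top [[0.5728, 0.0544, 0.125], [0.4996, 0.0705, 0.125], [0.5194, 0.1759, 0.125], [0.596, 0.1612, 0.125]] [0.5467 0.1159 0.125 ] [ 0.475  -0.1344  0.148 ]
scene [[0.5699, 0.0557, 0.125], [0.4972, 0.0683, 0.125], [0.519, 0.1715, 0.125], [0.5923, 0.1565, 0.125]] [0.5409 0.1107 0.125 ] [ 0.4697 -0.1381  0.148 ]
```

The cap triangulates to z=0.141 (expected 0.142), which is good. The bore comes out 8 mm low because the scene camera is coarse, so I'll refine with the wrist camera up close. First I'll work out the camera's offset from the tool and the vase positions.

```bash
cat >> h.py <<'E'
from scipy.spatial.transform import Rotation as Ro
def down(yaw): return (Ro.from_euler('z',yaw)*Ro.from_euler('x',np.pi)).as_rotvec()
E
python3 - <<'E'
from h import *
c=bot.read_camera("wrist");R=np.array(c["R"]);t=np.array(c["t"])
Rt=Ro.from_rotvec(bot.current_tool_rot()).as_matrix();p=np.array(bot.current_ee_pos())
C=Rt.T@(-R.T@t-p);M=R@Rt
print("cam in tool",C,"\n",M)
for d in (0,.05,.1,.15,.2,.25): 
    v=M@(np.array([0,0,d])-C); print(d,v[:2]/v[2]*c["fx"]+[c["cx"],c["cy"]])
np.savez("cam.npz",C=C,M=M)
T=bot.read_camera("top");S=bot.read_camera("scene")
for p,z in(((331,130),.2),((456,153),.2),((222,140),.2),((382,90),.2),((526,232),.2),((447,228),.05),((446,275),.026),((207,268),.06)): print(p,plane(T,p,z).round(3))
E
```

```text
cam in tool [-0.00030104 -0.07282526 -0.16915461] 
 [[ 9.99998267e-01  5.78349838e-04  1.76961725e-03]
 [-9.62025735e-05  9.65306357e-01 -2.61119950e-01]
 [-1.85924146e-03  2.61119327e-01  9.65304740e-01]]
0 [321.29185903 240.21929421]
0.05 [321.19273996 215.96451763]
0.1 [321.12793552 200.10665096]
0.15 [321.0822557  188.92864211]
0.2 [321.04832319 180.62523925]
0.25 [321.02212275 174.21390309]
(331, 130) [ 0.765 -0.018  0.2  ]
(456, 153) [ 0.699 -0.354  0.2  ]
(222, 140) [0.737 0.277 0.2  ]
(382, 90) [ 0.883 -0.16   0.2  ]
(526, 232) [ 0.485 -0.522  0.2  ]
(447, 228) [ 0.518 -0.361  0.05 ]
(446, 275) [ 0.383 -0.356  0.026]
(207, 268) [0.403 0.336 0.06 ]
```

Bystanders are all well clear. Going to the views above the mould, then the rod.

```bash
cat > views.py <<'E'
from h import *
import pickle
yaw=np.deg2rad(80)
p=bot.current_ee_pos(); bot.line_to([p[0],p[1],.30],max_speed=.2)
V=[]
for i,q in enumerate([(.547,.117,.215),(.50,.14,.215),(.475,-.13,.23),(.43,-.16,.23)]):
    try: bot.goto(list(q),down(yaw).tolist())
    except bot.MotionError as e: print("ERR",q,e);break
    bot.hold(.3)
    c=bot.read_camera("wrist");V.append(c);cv2.imwrite(f"pics/w{i}.png",c["pixels"]);print(bot.current_ee_pos(),bot.current_clock(),bot.current_joints()[5])
pickle.dump([{k:np.array(v) for k,v in c.items()} for c in V],open("V.pkl","wb"))
a=np.vstack([np.hstack([cv2.resize(v["pixels"],(400,250),interpolation=cv2.INTER_AREA) for v in V[k:k+2]]) for k in(0,2)])
cv2.imwrite("pics/wall.png",a)
E
python3 views.py
```

```text
[0.54699349 0.11730973 0.2150816 ] 3.3333 -1.4015098179978753
[0.50046778 0.13963976 0.21493181] 4.0083 -1.3563091143329538
[ 0.47517111 -0.12938039  0.22995603] 5.4167 -1.9092068537169646
[ 0.43038621 -0.15961784  0.22993702] 6.1 -2.016783389688581
```

View pics/wall.png

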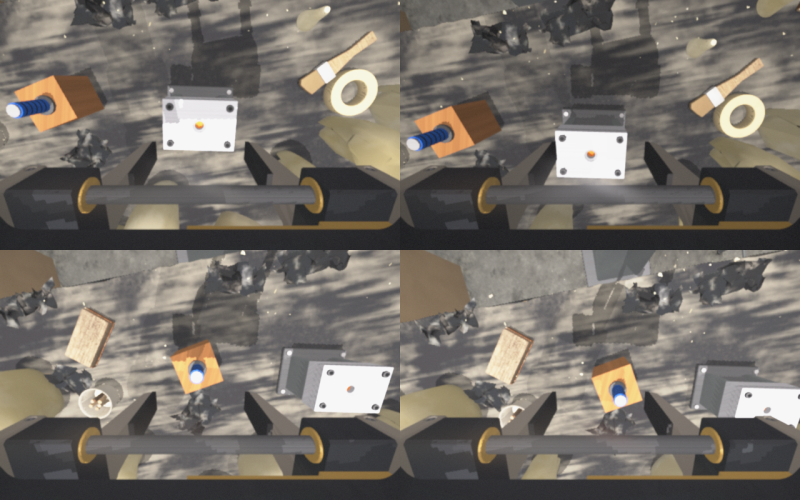

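All four wrist views show their targets: the bore at w0≈(318,200) and w1≈(305,248), the cap at w2≈(316,198) and w3≈(352,240). Zooming on each to refine the pixel positions.

Run:
```python
from h import *
import pickle
V=pickle.load(open("V.pkl","rb"))
cen=[(318,200),(305,248),(316,198),(352,240)]
t=[]
for v,(x,y) in zip(V,cen):
    t.append(cv2.resize(v["pixels"][y-40:y+40,x-50:x+50],None,fx=4,fy=3.75/1.0*4/3.75,interpolation=cv2.INTER_CUBIC)[:300])
cv2.imwrite("pics/wz.png",cv2.resize(np.vstack([np.hstack(t[:2]),np.hstack(t[2:])]),(800,600)))
```

```text
(no output)
```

View pics/wz.png

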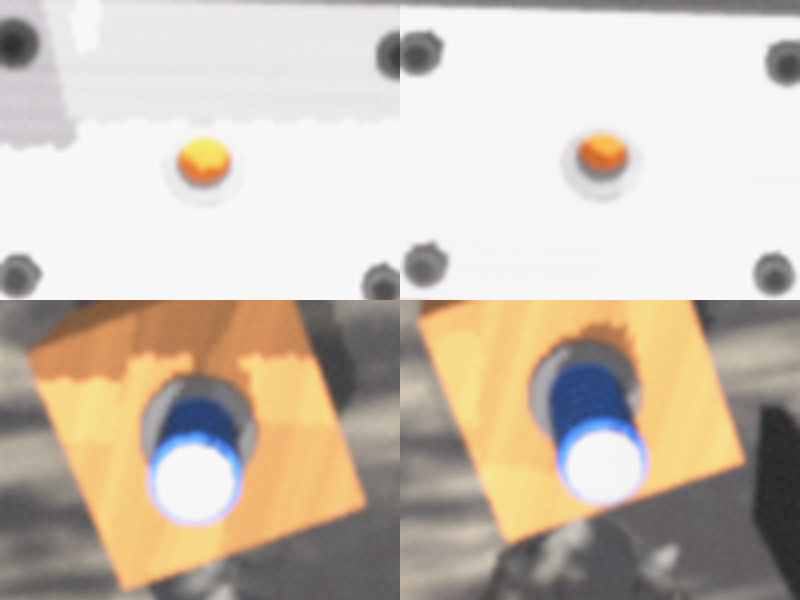

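Run:
```python
from h import *
import pickle
V=pickle.load(open("V.pkl","rb"))
# bolts
bl=[]
for v,(x0,y0,x1,y1) in zip(V[:2],[(258,150,382,244),(250,205,382,290)]):
    g=v["pixels"].max(2).astype(int);hsv=cv2.cvtColor(v["pixels"],cv2.COLOR_BGR2HSV).astype(int)
    sub=(g[y0:y1,x0:x1]<150)&(hsv[y0:y1,x0:x1,1]<60)
    n,l,st,ce=cv2.connectedComponentsWithStats(sub.astype(np.uint8))
    c=[(ce[i]+[x0,y0]) for i in range(1,n) if 25<st[i,4]<150 and 4<st[i,2]<13 and 4<st[i,3]<13]
    print(np.round(c,1).tolist());bl.append(sorted(c,key=lambda p:(p[1]>np.mean([q[1] for q in c]),p[0])))
if len(bl[0])==len(bl[1])==4:
    P=[]
    for a,b in zip(*bl):
        X,e=tri([(V[0],a),(V[1],b)]);P.append(X);print("bolt",X.round(4),np.round(e,4))
    print("mean",np.mean(P,0).round(4), "size",np.linalg.norm(P[0]-P[1]),np.linalg.norm(P[0]-P[2]))
# bore ring
rc=[]
for v,(x,y) in zip(V[:2],[(318.8,201.2),(305.3,249)]):
    m=v["pixels"].min(2)<236
    z=np.zeros(m.shape,bool);yy,xx=np.mgrid[:400,:640];z=np.hypot(xx-x,yy-y)<13
    mm,ce,st=biggest(m&z,np.array([x,y]));e=cv2.minEnclosingCircle(np.argwhere(mm)[:,::-1].astype(np.int32));print("ring",ce,st,e);rc.append(e[0])
print("bore",tri(list(zip(V[:2],rc))),[plane(v,r,.125).round(4) for v,r in zip(V,rc)])
# cap
cc=[]
for v,(x,y) in zip(V[2:],[(316,205),(352.5,241)]):
    m=v["pixels"].min(2)>225;yy,xx=np.mgrid[:400,:640]
    mm,ce,st=biggest(m&(np.hypot(xx-x,yy-y)<18),np.array([x,y]));e=cv2.minEnclosingCircle(np.argwhere(mm)[:,::-1].astype(np.int32));print("cap",ce,st,e);cc.append(ce)
print("cap",tri(list(zip(V[2:],cc))),[plane(v,r,.142).round(4) for v,r in zip(V[2:],cc)])
# flange ellipse (grey) 
for k,(z0,z1) in ((2,(0,0)),):pass
for v in V[2:]:
    hsv=cv2.cvtColor(v["pixels"],cv2.COLOR_BGR2HSV).astype(int)
    m=(hsv[...,0]<22)&(hsv[...,1]>70)&(hsv[...,2]>120);z=np.zeros(m.shape,bool);z[140:300,260:400]=1
    mm,ce,st=biggest(m&z); print("block",st,quad(mm).tolist())
    fl=np.zeros(m.shape,np.uint8)
```

```text
[[367.5, 173.3], [272.1, 228.4], [363.2, 231.1]]
[[259.4, 220.5], [351.4, 223.3], [260.8, 273.8], [348.0, 276.0]]
ring [317.62343096 201.92050209] [309 193  18  19 239] ((318.0051574707031, 202.22164916992188), 9.275256156921387)
ring [304.39862543 248.68041237] [295 240  21  19 291] ((304.8999938964844, 248.5), 10.210872650146484)
bore (array([0.54766677, 0.11420116, 0.11825382]), [np.float64(4.787511894365815e-05), np.float64(4.7875118943645384e-05)]) [array([0.5458, 0.1146, 0.125 ]), array([0.5447, 0.1152, 0.125 ])]
cap [314.08833922 203.37809187] [305 194  19  19 283] ((314.1760559082031, 203.43661499023438), 9.527482032775879)
cap [352.54183267 241.40239044] [344 233  18  18 251] ((352.6764831542969, 241.5), 9.029547691345215)
cap (array([ 0.47340273, -0.13572165,  0.1440102 ]), [np.float64(3.672282008584907e-05), np.float64(3.672282008592213e-05)]) [array([ 0.4739, -0.1358,  0.142 ]), array([ 0.4743, -0.1357,  0.142 ])]
block [ 272  144   86   87 3611] [[357, 209], [297, 230], [272, 171], [332, 144]]
block [ 306  171   83   90 3144] [[387, 241], [329, 260], [310, 188], [358, 171]]
```

The bore lies at about (.5455,.115) and the rod at (.474,-.136), with the cap at z=.144 (expected .142). The bore's triangulated height, .118, comes from a short baseline (about 6 mm per pixel), so I'll re-measure it with the rod in view. Grasping now.

Run:
```python
from h import *
yaw=np.deg2rad(80);r=down(yaw).tolist();x,y=.474,-.1358
bot.goto([x,y,.20],r)
bot.line_to([x,y,.12],max_speed=.12);bot.line_to([x,y,.0975],max_speed=.05)
print(bot.current_contact_force(),bot.current_ee_pos())
bot.set_gripper(0.0,newtons=55)
print(bot.current_contact_force(),bot.current_ee_pos(),bot.current_opening(),bot.current_clock())
c=bot.read_camera("wrist");cv2.imwrite("pics/g.png",c["pixels"])
bot.line_to([x,y,.15],max_speed=.08);print(bot.current_contact_force(),bot.current_opening())
bot.line_to([x,y,.245],max_speed=.15);bot.hold(.2)
print(bot.current_contact_force(),bot.current_ee_pos(),bot.current_opening(),bot.current_clock())
c=bot.read_camera("wrist");cv2.imwrite("pics/g2.png",c["pixels"])
c=bot.read_camera("scene");cv2.imwrite("pics/g3.png",cv2.resize(c["pixels"][100:300,200:400],(600,600)))
```

```text
[0.86276901 0.52967387 0.29175469] [ 0.473892   -0.13572046  0.09728413]
[ 0.57509878 -0.27560166  0.18534598] [ 0.47402656 -0.13566821  0.09751092] 0.23126581350920247 8.925
[ 0.15547988 -0.14605714 -1.19523317] 0.22979627192438015
[-0.18109025 -0.66746988 -1.61555028] [ 0.47341432 -0.13546873  0.24373709] 0.23050999448436288 10.7667
```

View pics/g3.png

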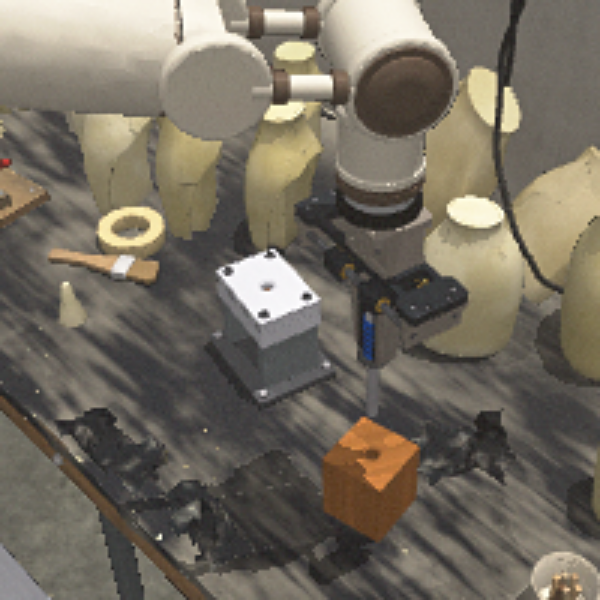

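View pics/g2.png

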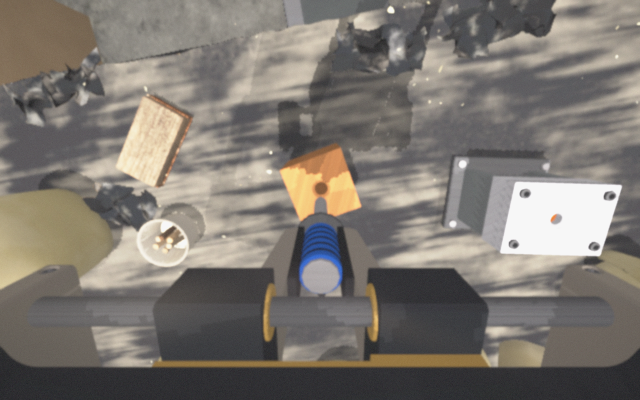

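The rod is held upright and the wrist force shows its weight. The block's hole is now visible at (321,188) and the bore at (556,218). I'll compute both from here, plus where the cap sits in the hand, then move over the bore.

Run:
```python
from h import *
import pickle
V=pickle.load(open("V.pkl","rb"))
c=bot.read_camera("wrist");g=c["pixels"]
cv2.imwrite("pics/g2z.png",np.hstack([cv2.resize(g[150:250,280:370],(540,600),interpolation=cv2.INTER_CUBIC)]))
yy,xx=np.mgrid[:400,:640]
mm,ce,st=biggest((g.min(2)<200)&(np.hypot(xx-556,yy-218)<13),np.array([556,218]))
rc=cv2.minEnclosingCircle(np.argwhere(mm)[:,::-1].astype(np.int32));print(ce,st,rc)
w0=(318.0,202.2);w1=(304.9,248.5)
for b in(rc[0],(556.5,218.5)):
    print(tri([(V[0],w0),(c,b)]),tri([(V[0],w0),(V[1],w1),(c,b)]),plane(c,b,.125))
print("hole",plane(c,(320.8,187.5),.09))
hsv=cv2.cvtColor(g,cv2.COLOR_BGR2HSV).astype(int)
mm,ce,st=biggest((hsv[...,1]<70)&(g.min(2)>60)&(np.hypot(xx-321,yy-273)<22),np.array([321,273]));print("cap",ce,st)
p=np.array(bot.current_ee_pos());print("cap-tcp",plane(c,ce,p[2]+.0445)-p)
X=bot.current_ee_pos();print("axis tilt",Ro.from_rotvec(bot.current_tool_rot()).as_matrix()[:,2])
```

```text
[555.59550562 218.29213483] [550 214  12  10  89] ((555.5, 218.0), 5.852449893951416)
(array([0.54609378, 0.11451541, 0.12008148]), [np.float64(0.0010220773048440154), np.float64(0.0010220773048440978)]) (array([0.54628697, 0.11452084, 0.12024127]), [np.float64(0.0008014889954336842), np.float64(0.0004695291475909137), np.float64(0.0012489895304719659)]) [0.54260865 0.11054102 0.125     ]
(array([0.54596966, 0.11453591, 0.12142174]), [np.float64(0.0007832399994702388), np.float64(0.0007832399994700381)]) (array([0.54608541, 0.11461062, 0.12138313]), [np.float64(0.0007098343754281368), np.float64(0.00020561809509722618), np.float64(0.0008643946250256645)]) [0.54338211 0.11163211 0.125     ]
hole [ 0.47256703 -0.1356624   0.09      ]
cap [320.42738205 276.6493987 ] [ 302  259   39   36 1081]
cap-tcp [ 9.86821292e-05 -5.53780360e-04  4.45000000e-02]
axis tilt [-8.76259031e-04  5.33883075e-04 -9.99999474e-01]
```

View pics/g2z.png

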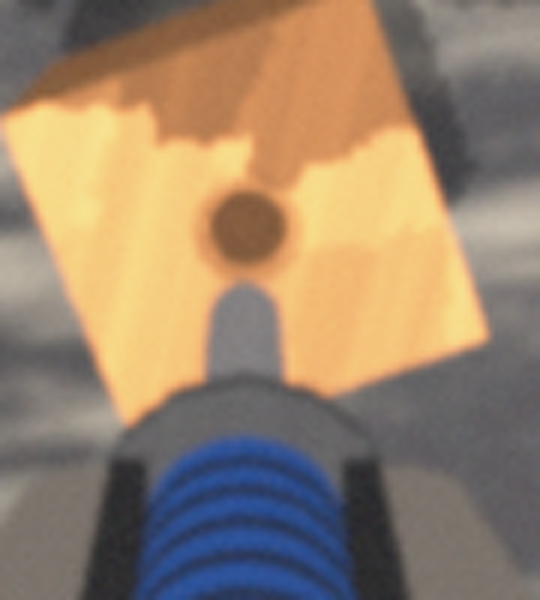

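The rod sits within 0.5 mm of the tool axis. The block's hole is at (.4727,-.1357). The bore's wide-baseline height is .120–.121, which a 1-px error reconciles with .125, and its position is (.546,.1147). Moving over it and checking there.

Run:
```python
from h import *
r=down(np.deg2rad(80)).tolist()
bot.goto([.5458,.1147,.245],r);bot.hold(.3)
p=np.array(bot.current_ee_pos());print(p,bot.current_clock(),bot.current_contact_force())
c=bot.read_camera("wrist");g=c["pixels"]
cv2.imwrite("pics/b1.png",cv2.resize(g[150:250,270:370],(600,600),interpolation=cv2.INTER_CUBIC))
print(proj(c,p-[0,0,.0925]),proj(c,np.array([.5458,.1147,.125])))
s=bot.read_camera("scene");cv2.imwrite("pics/b2.png",cv2.resize(s["pixels"][140:220,250:330],(600,600),interpolation=cv2.INTER_CUBIC))
```

```text
[0.54592008 0.11373599 0.24509392] 12.2333 [-0.58021813  0.11064545 -2.01351705]
[321.14321147 202.20144152] [321.9802789  194.99129007]
```

View pics/b1.png

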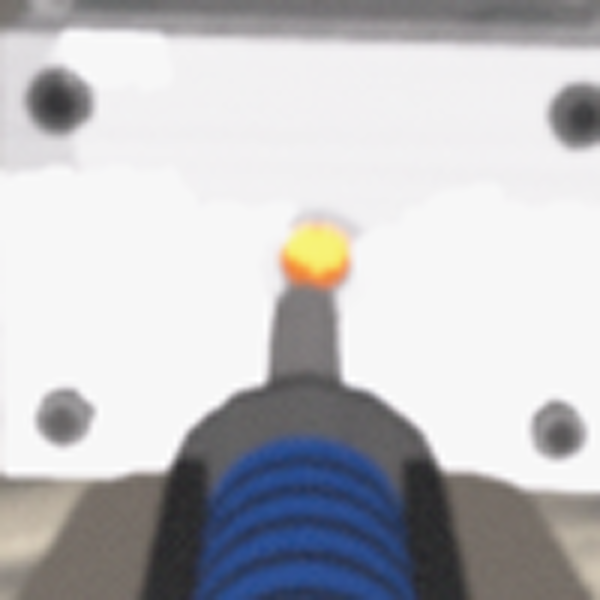

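View pics/b2.png

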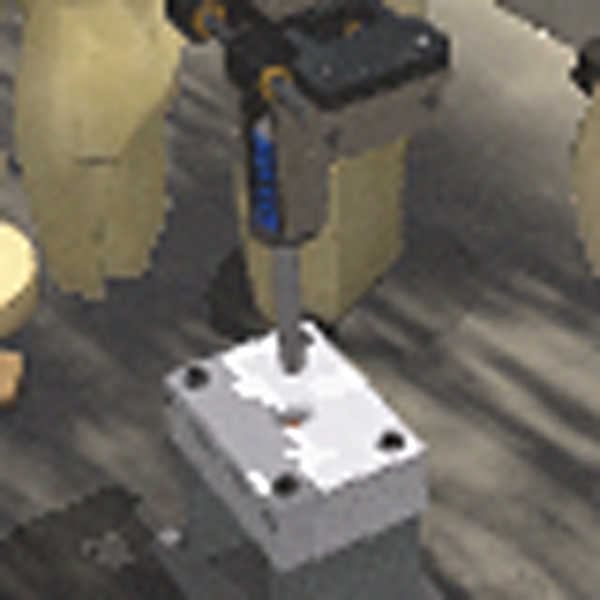

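In the wrist view the bore (hole centre ≈(322.7,194)) lies about 1.6 mm to image right (+y) of the rod's tip (≈321). The arm is also sitting about 1 mm short of its command in y. I'll correct for both, then descend in small steps under force guard, giving way sideways.

```bash
cat >> h.py <<'E'
def F(): return np.array(bot.current_contact_force())
def descend(cmd,ztip,F0,step=.002,speed=.03,flimit=15,k=.00012,log=True,off=.0925):
    """step down till tip (actual TCP z - off) below ztip; side force moves the command sideways"""
    cmd=np.array(cmd,float)
    while True:
        p=np.array(bot.current_ee_pos());f=F()-F0
        if log: print((p*1e3).round(1),"tip",round((p[2]-off)*1e3,1),f.round(1),round(bot.current_clock(),2))
        if f[2]>flimit or p[2]-off<=ztip: return cmd,f
        lat=f[:2]
        if np.hypot(*lat)>1.5: cmd[:2]+=np.clip(k*lat,-.0006,.0006)
        cmd[2]-=step
        bot.line_to(cmd.tolist(),max_speed=speed)
E
python3 - <<'E'
from h import *
cmd=np.array([.5452,.1155,.245])
bot.line_to(cmd.tolist(),max_speed=.05);p=np.array(bot.current_ee_pos());print(p)
cmd+=np.append((np.array([.5450,.1154])-p[:2]),0)
cmd[2]=.222;bot.line_to(cmd.tolist(),max_speed=.08);bot.hold(.15)
F0=F();print(F0,bot.current_ee_pos())
cmd,f=descend(cmd,.113,F0,step=.002,flimit=8)
np.savez("st.npz",cmd=cmd,F0=F0)
E
```

```text
[0.54517544 0.11552496 0.24502551]
[-0.17353914  0.05414356 -1.75605315] [0.54529483 0.11538706 0.2223942 ]
[545.3 115.4 222.4] tip 129.9 [0. 0. 0.] 13.18
[545.  115.4 220. ] tip 127.5 [ 0.2 -0.5  0.5] 13.43
[544.9 115.4 217.8] tip 125.3 [-0.1 -0.6  0.5] 13.68
[544.9 115.4 215.8] tip 123.3 [-0.1  0.6  0.3] 13.93
[544.9 115.4 213.8] tip 121.3 [ 0.7 -0.1  0.2] 14.18
[545.  115.4 211.8] tip 119.3 [-0.2  0.1  0.4] 14.43
[545.  115.4 209.8] tip 117.3 [ 0.4  0.6 -0.2] 14.68
[545.  115.4 207.8] tip 115.3 [-0.1 -0.  -1. ] 14.93
[545.  115.4 205.9] tip 113.4 [ 0.3 -0.3 -1.3] 15.18
[545.  115.4 203.8] tip 111.3 [ 0.2 -0.2 -0.9] 15.43
```

Clean entry with no contact. Now pushing the plug, with finer steps in the range where it can bottom (tip .079 to .061).

Run:
```python
from h import *
d=np.load("st.npz");cmd,F0=d["cmd"],d["F0"]
cmd,f=descend(cmd,.100,F0,step=.001,flimit=13)
if f[2]<13: cmd,f=descend(cmd,.0815,F0,step=.002,flimit=14)
np.savez("st.npz",cmd=cmd,F0=F0)
```

```text
[545.  115.4 203.8] tip 111.3 [ 0.2 -0.2 -0.9] 15.43
[545.  115.4 202.9] tip 110.4 [ 0.6 -0.2 -0.6] 15.68
[545.  115.4 201.9] tip 109.4 [1.8 0.3 0.5] 15.93
[545.1 115.4 200.9] tip 108.4 [0.1 0.4 0.2] 16.18
[545.4 115.4 200.5] tip 108.0 [-0.9 -1.   3.3] 16.43
[545.6 115.4 199.8] tip 107.3 [-1.7 -1.2  6.8] 16.68
[545.5 115.3 198.8] tip 106.3 [-0.8  0.3  7.1] 16.93
[545.4 115.4 197.7] tip 105.2 [-0.2 -0.1  7.2] 17.18
[545.4 115.4 196.5] tip 104.0 [-0.6 -0.8  5.9] 17.43
[545.4 115.4 195.5] tip 103.0 [-0.9  0.2  7. ] 17.68
[545.4 115.4 194.4] tip 101.9 [-0.8  0.3  7.2] 17.93
[545.3 115.3 193.3] tip 100.8 [-0.7  0.5  5.7] 18.18
[545.3 115.3 192.2] tip 99.7 [-0.   0.3  6.1] 18.43
[545.3 115.3 192.2] tip 99.7 [-0.   0.3  6.1] 18.43
[545.3 115.3 190. ] tip 97.5 [1.  0.2 5.7] 18.68
[545.2 115.3 188. ] tip 95.5 [1.2 0.8 6.1] 18.93
[545.2 115.3 186. ] tip 93.5 [-0.4  0.2  6.5] 19.18
[545.2 115.4 184. ] tip 91.5 [ 0.9 -0.1  6.2] 19.43
[545.1 115.3 182. ] tip 89.5 [-0.1  0.6  5. ] 19.68
[545.1 115.3 179.9] tip 87.4 [1.6 0.6 4.8] 19.93
[545.2 115.3 177.9] tip 85.4 [0.3 0.2 5. ] 20.18
[545.2 115.3 175.9] tip 83.4 [1.1 0.6 5.2] 20.43
[545.2 115.4 173.9] tip 81.4 [0.3 1.4 5.3] 20.68
```

The plug moves at a steady 5–7 N drag. Now I'll continue to the pad, then press to about 20 N.

Run:
```python
from h import *
d=np.load("st.npz");cmd,F0=d["cmd"],d["F0"]
cmd,f=descend(cmd,.0570,F0,step=.001,flimit=11.5)
if f[2]>11.5:
    n=0;t0=None
    for i in range(25):
        f=(F()-F0)[2]
        if f<17.5: cmd[2]-=.0004
        elif f>22: cmd[2]+=.0004
        else: n+=1
        bot.line_to(cmd.tolist(),max_speed=.02);bot.hold(.1)
        print(round(f,1),np.round(bot.current_ee_pos(),4),(F()-F0).round(1),round(bot.current_clock(),2))
        if n>=3: break
np.savez("st.npz",cmd=cmd,F0=F0)
```

```text
[545.2 115.4 173.9] tip 81.4 [0.3 1.4 5.3] 20.68
[545.2 115.3 173. ] tip 80.5 [-0.   1.3  5.7] 20.93
[545.3 115.4 172.1] tip 79.6 [0.5 0.4 5.7] 21.18
[545.2 115.3 171. ] tip 78.5 [-0.2  0.5  7. ] 21.43
[545.2 115.3 170. ] tip 77.5 [0.4 1.1 6.2] 21.68
[545.3 115.3 169. ] tip 76.5 [-0.3  0.6  6.1] 21.93
[545.2 115.3 168. ] tip 75.5 [-0.1  1.1  6.8] 22.18
[545.2 115.3 167. ] tip 74.5 [0.7 1.6 7.4] 22.43
[545.3 115.4 166. ] tip 73.5 [-0.5  0.1  6.9] 22.68
[545.3 115.4 165. ] tip 72.5 [-0.2  0.5  5.5] 22.93
[545.3 115.4 164. ] tip 71.5 [-0.1  0.9  5.7] 23.18
[545.5 115.4 163.7] tip 71.2 [-1.3  0.5  9.5] 23.43
[545.8 115.4 163.6] tip 71.1 [-3.2  0.4 14.2] 23.68
14.2 [0.5458 0.1154 0.1636] [-3.  -0.5 16.4] 24.02
16.4 [0.546  0.1154 0.1636] [-2.7 -0.7 17.3] 24.38
17.3 [0.5461 0.1154 0.1636] [-3.4 -0.6 19.1] 24.73
19.1 [0.5461 0.1154 0.1635] [-4.2 -0.3 19.1] 25.07
19.1 [0.5461 0.1154 0.1636] [-4.9 -0.4 19.1] 25.43
19.1 [0.5461 0.1154 0.1635] [-3.5  0.1 19.5] 25.77
```

The plug bottomed hard 54 mm below the mouth (allowed range 46–64) and was pressed at about 19 N for about 1 s, with no TCP movement. Retracting and going back over the block.

Run:
```python
from h import *
r=down(np.deg2rad(80)).tolist()
bot.line_to([.5453,.1154,.170],max_speed=.05);print(F())
bot.line_to([.5453,.1154,.245],max_speed=.12);print(F(),bot.current_opening())
b=bot.read_camera("wrist");cv2.imwrite("pics/r0.png",cv2.resize(b["pixels"][150:300,250:400],(600,600)))
bot.goto([.4727,-.1357,.22],r);bot.hold(.3)
p=np.array(bot.current_ee_pos());c=bot.read_camera("wrist");g=c["pixels"]
print(p,bot.current_clock(),F());hx=np.array([.4727,-.1357,.09]);print(proj(c,p-[0,0,.0925]),proj(c,hx))
cv2.imwrite("pics/r1.png",cv2.resize(g[150:250,270:370],(600,600),interpolation=cv2.INTER_CUBIC))
s=bot.read_camera("scene");cv2.imwrite("pics/r2.png",cv2.resize(s["pixels"][180:290,270:380],(600,600),interpolation=cv2.INTER_CUBIC))
```

```text
[ 1.23073911 -1.02464954 -1.07498511]
[-0.03825196  0.60144324 -2.26958714] 0.2310081365611036
[ 0.47304418 -0.13500549  0.22006095] 28.3083 [ 0.19392337 -0.55401603 -2.31080693]
[321.13333188 202.17703394] [320.40951511 192.82441668]
```

View pics/r1.png

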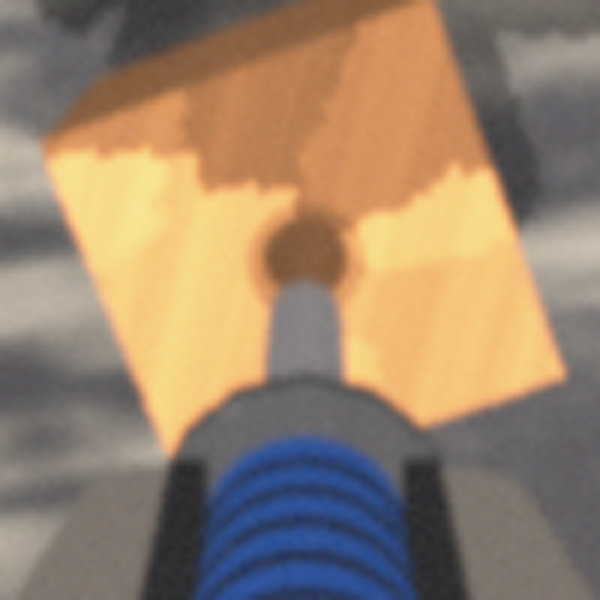

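View pics/r2.png

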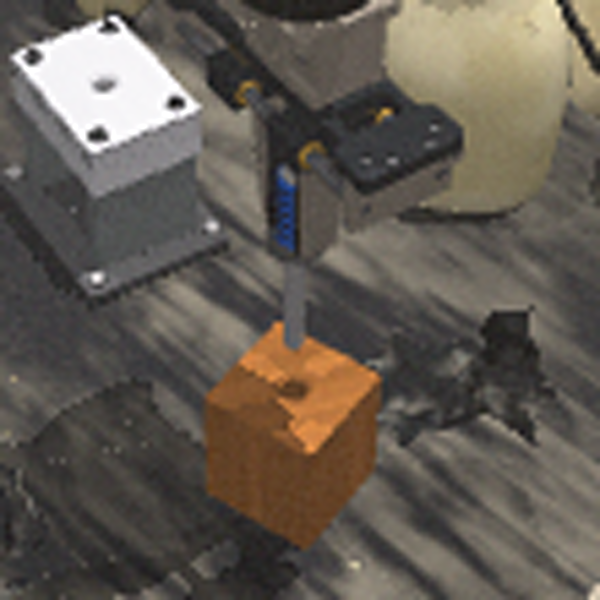

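View pics/r0.png

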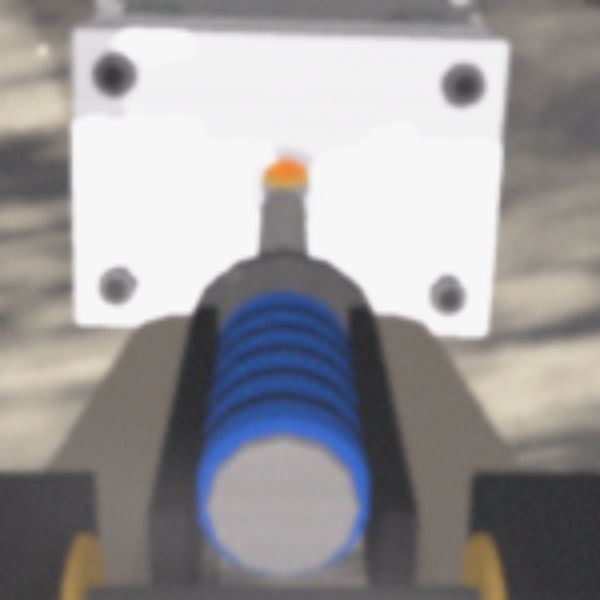

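Both the rod and the hole are where predicted (hole at (320.8,192), rod column 321). Inserting under force guard until the flange seats.

Run:
```python
from h import *
cmd=np.array([.4727,-.1355,.22])
bot.line_to(cmd.tolist(),max_speed=.05);p=np.array(bot.current_ee_pos());print(p)
cmd[2]=.188;bot.line_to(cmd.tolist(),max_speed=.08);bot.hold(.1);F0=F();print(F0,bot.current_ee_pos())
cmd,f=descend(cmd,.077,F0,step=.003,speed=.03,flimit=6)
if f[2]<6: cmd,f=descend(cmd,.015,F0,step=.005,speed=.04,flimit=6)
if f[2]<6: cmd,f=descend(cmd,.0025,F0,step=.001,speed=.03,flimit=4)
np.savez("st.npz",cmd=cmd,F0=F0)
```

```text
[ 0.47272146 -0.13546515  0.22001589]
[-0.26539807  0.36642966 -1.74356919] [ 0.47305976 -0.13571633  0.18853305]
[ 473.1 -135.7  188.5] tip 96.0 [0. 0. 0.] 29.26
[ 472.7 -135.5  185. ] tip 92.5 [-0.2 -0.   0.2] 29.51
[ 472.5 -135.4  181.7] tip 89.2 [0.3 0.3 0.3] 29.76
[ 472.5 -135.4  178.7] tip 86.2 [ 0.3 -0.  -0.6] 30.01
[ 472.5 -135.4  175.7] tip 83.2 [-0.  -1.3  0.8] 30.26
[ 472.5 -135.4  172.7] tip 80.2 [ 0.5 -0.6  0.6] 30.51
[ 472.5 -135.4  169.7] tip 77.2 [ 0.9 -0.9 -0.7] 30.76
[ 472.5 -135.4  166.7] tip 74.2 [ 0.1 -0.7 -0.2] 31.01
[ 472.5 -135.4  166.7] tip 74.2 [ 0.1 -0.7 -0.2] 31.01
[ 472.4 -135.3  161.6] tip 69.1 [-0.4 -0.5 -0.8] 31.28
[ 472.5 -135.4  156.6] tip 64.1 [ 0.6 -0.3 -0.6] 31.56
[ 472.4 -135.3  151.6] tip 59.1 [-0.2 -0.6 -0.3] 31.83
[ 472.4 -135.3  146.6] tip 54.1 [ 0.6 -0.5  0.4] 32.11
[ 472.4 -135.4  141.6] tip 49.1 [ 0.7 -0.5  0.1] 32.38
[ 472.4 -135.4  136.6] tip 44.1 [ 0.6  0.1 -0.5] 32.66
[ 472.4 -135.4  131.6] tip 39.1 [ 0.8 -0.3 -0.2] 32.93
[ 472.4 -135.3  126.6] tip 34.1 [ 0.5  0.5 -0.1] 33.21
[ 472.4 -135.3  121.6] tip 29.1 [ 0.9 -0.6  0.1] 33.48
[ 472.5 -135.4  116.6] tip 24.1 [-0.1 -0.5  0.4] 33.76
[ 472.4 -135.3  111.6] tip 19.1 [-0.5 -0.4  0.4] 34.03
[ 472.4 -135.4  106.6] tip 14.1 [-0.3 -0.3  0.2] 34.31
[ 472.4 -135.4  106.6] tip 14.1 [-0.3 -0.3  0.2] 34.31
[ 472.7 -135.5  106. ] tip 13.5 [-0.3  0.7 -0.5] 34.56
[ 472.7 -135.5  105. ] tip 12.5 [ 0.5 -1.6 -0.2] 34.81
[ 472.7 -135.7  103.9] tip 11.4 [0.4 0.5 0. ] 35.06
[ 472.7 -135.7  102.9] tip 10.4 [-0.4  0.5 -0.3] 35.31
[ 472.7 -135.7  101.9] tip 9.4 [-0.5  0.1 -0.4] 35.56
[ 472.7 -135.7  100.9] tip 8.4 [-0.5 -1.1 -0.6] 35.81
[ 472.7 -135.7   99.9] tip 7.4 [-0.1 -0.6  0.2] 36.06
[ 472.7 -135.6   98.9] tip 6.4 [ 1.  -0.9 -0.1] 36.31
[ 472.7 -135.7   97.9] tip 5.4 [-0.  -0.6 -1.1] 36.56
[ 473.  -135.8   97.5] tip 5.0 [-0.9  1.5  4.8] 36.81
```

The flange seated at exactly tip 5 mm. Releasing gently, withdrawing, and checking.

Run:
```python
from h import *
p=np.array(bot.current_ee_pos())
bot.set_gripper(.45,newtons=10);bot.set_gripper(.9)
print(F(),bot.current_opening())
bot.line_to([.4727,-.1357,.12],max_speed=.06);bot.line_to([.4727,-.1357,.23],max_speed=.15);bot.hold(.5)
c=bot.read_camera("wrist");t=bot.read_camera("top");s=bot.read_camera("scene")
cv2.imwrite("pics/f1.png",np.hstack([cv2.resize(c["pixels"],(480,300)),cv2.resize(s["pixels"][130:330,200:413],(320,300))]))
g=c["pixels"];X=proj(c,np.array([.4727,-.1357,.142]));yy,xx=np.mgrid[:400,:640]
m,ce,st=biggest((g.min(2)>215)&(np.hypot(xx-X[0],yy-X[1])<18),X);print(X,ce,st,plane(c,ce,.142),bot.current_clock(),F())
t0=cv2.imread("pics/top0.png")
S0=cv2.imread("pics/scene0.png")
cv2.imwrite("pics/f2.png",np.vstack([t0[100:300],t["pixels"][100:300]]))
```

```text
[ 0.14748561  0.37974751 -0.46749133] 0.8973589326312095
[321.12604777 203.54866104] [319.89285714 204.06168831] [310 195  20  19 308] [ 0.47299672 -0.13694819  0.142     ] 40.1083 [-0.10598058  0.67688599 -0.00151914]
```

View pics/f1.png

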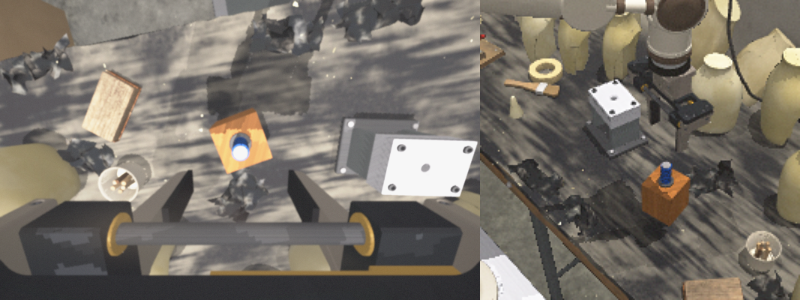

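View pics/f2.png

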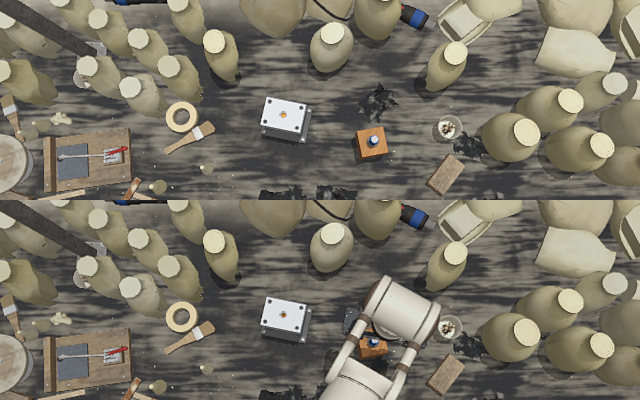

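The rod stands upright in its block with its cap at (.473,-.137), and the gripper is clear. The bore no longer shows orange near its top, and the bystanders look unmoved. Handing in.

```bash
python3 -c "
from workcell import bot
bot.job_done();print(bot.current_clock())"
```

```text
the job is handed in; nothing more can be done
the job is handed in; nothing more can be done
```

The plug is out on the catch cup's pad, the rod is back upright in its wooden block, and I handed the job in at about 40 s; no verdict was reported.

- **Driving the plug:** The rod went into the bore without touching the sides and pushed the plug down at a steady 5–7 N. It hit the pad hard with its top about 54 mm below the mouth, within the stated 46–64 mm. I then held about 19 N for roughly 1 s. The highest wrist reading was 19.5 N; it may read 1–2 N low, still far below 40 N.
- **Returning the rod:** The flange met the wood with the tip at 5.0 mm, as the task text says it should. After release the cap was seen at (0.473, -0.137), within about 1.5 mm of the hole's axis. The gripper was open and clear, with almost no contact force.
- **Bystanders:** Comparing the top view before and after by eye, they look unmoved; I did not measure this.
- **Check that disagreed:** The camera measurements put the bore's mouth at 117–121 mm rather than the stated 125 mm. I put this down to about 1 px of error and used the stated height; the clean entry, and contact with the plug about 17 mm below the mouth, agreed with it.

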